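# Put the stationery away in two stacks

## Task

Put the desk stationery away. Stack it in the low wooden tray: the hinged-lid paper-clip box in the middle of the tray, then the staple carton centred on the lid of the clip box, then the eraser centred on the carton, each lying flat with its long side the same way as the tray's long side; and stand the rubber stamp upright, knob up, in the middle of the closed ink pad. Leave everything else where it is.

Things in the scene. Friction and masses are not known exactly. Their poses are not given: they have to be found in the camera images.
- tray: Low open desk tray of light wood with a cork floor, 100 x 114 mm, lip 5 mm wide and 9 mm high, floor 4 mm above the desk. Fixed to the desk. Origin: centre of its underside, on the desk top; own y along the 114 mm side, z up.
- ink_pad: Closed flat tin ink pad, dark, 72 x 112 mm, 17 mm high (the lid's flat top bears at 16 mm). Fixed to the desk; its lid does not open. Origin: centre of its underside; own y along the 112 mm side, z up.
- clip_box: Paper-clip box with a shut lid (the lid does not open), 58 x 74 mm, 29 mm high with a flat top. Origin: centre of its underside; own y along the 74 mm side, x across it, z up. Body about 50 mm wide across x (centred 1 mm to +x), lid rim 52 mm: grip it across x. Loose, about 90 g.
- staple_box: Small plain-sided carton of staples, a full block 42 x 85 mm, 26 mm high. Origin: centre of its underside; own y along the 85 mm side, x across it, z up. Loose, about 70 g.
- eraser: Block eraser, 23 x 55 mm, 14 mm high. Origin: centre of its underside; own y along the 55 mm side, x across it, z up. Loose, about 25 g.
- stamp: Wooden rubber stamp standing upright: block 27 x 50 mm, 18 mm high, with a round knob handle 28 mm thick above its middle, 68 mm high in all. Origin: centre of its underside; own y along the 50 mm side, z up. Grip the knob (about 48 mm up). Loose, about 60 g.
- binder_clip: Black binder clip, 42 x 41 mm, 26 mm high. Bystander, loose, to be left where it is. Origin: centre of its underside.
- sticky_pad: Block of sticky notes, 78 x 77 mm, 20 mm high. Bystander, loose, to be left where it is. Origin: centre of its underside.
- tape: Roll of tape lying flat, 98 mm across, 25 mm high. Bystander, loose, to be left where it is. Origin: centre of its underside.
- highlighter: Highlighter pen lying on the desk, 16 x 128 mm, 17 mm high. Bystander, loose, to be left where it is. Origin: under its middle.

How it is judged:
By the outcome, as a careful person would: the job done as asked, in the order asked, and still so for the second after the job is handed in, with the robot touching nothing.
It also fails if it takes over 118 s, if anything falls off the work surface, if the arm or the gripper's body presses on something with over 40 N, if the wrist force passes 120 N, or if a joint passes its speed limit or range.

## Robot

A 6-joint arm with a two-finger parallel gripper is mounted at the origin on the work surface; the furniture and walls round the work are solid. World frame = base frame: x ahead of the robot, y to its left, z up, the work surface at z = 0. Lengths are in m, angles in rad, forces in N, time in s.
With the tool pointing down it reaches from about 0.275 to 0.825 m from the base axis. Payload 5.2 kg.
Tool frame: the origin (TCP) lies midway between the tips of the shut fingers; the grasp point (between the pads) lies bot.hold_point_z behind it (bot.hold_point_z is the distance from the TCP to the grasp point, in m); z points along the fingers, y is the direction in which the jaws open and shut (so a half turn about z gives the same grasp; the last joint's range is limited). The gripper opens to 93 mm and grips with 3 to 60 N. Pads are 15 mm wide; open, the fingers measure 128 mm over their backs; the gripper's body (75 mm by 188 mm) begins 65 mm behind the grasp point.
Start: joints at [-1.392, 0.259, 1.535, -0, 1.348, -0.203], TCP at [0.205, -0.51, 0.219] pointing down, gripper open.
Joint ranges: [-3.14, 3.14], [-0.91, 2.08], [0.19, 2.58], [-1.22, 4.36], [0.22, 2.71], [-3.12, 3.12]. Speed limits (rad/s): [2.57, 2.57, 3.14, 3.14, 3.14, 3.14].

## Interface

Orientations are given as a unit quaternion [x, y, z, w].
In Python, from rig import bot gives the robot as it stands.
- The arm moves only by the tool carry_out, never from a script. Its argument "motion" is one flat list of numbers, 7 for each row, row after row: the turn, a rotation vector about the tool's x, y, z in rad, then the shift along the tool's x, y, z in cm, then the finger opening in cm, from 0 to 9.3. In form: [rx, ry, rz, x, y, z, claw, rx, ry, rz, x, y, z, claw, ...]. A call has exactly 10 rows; each row shifts and turns the commanded pose from where the row before left it, along the tool's axes as they then stand; what a row does not reach is not made up. A row lasts 1/10 s, in which the tool goes at most 50 mm and 8.59 degrees, less where a joint would pass 70% of its speed; a pose out of reach is approached as far as the arm can. A call is refused whole if a number of a shift passes 5 or a number of a turn 0.15, either way. A call with a gripper value outside its range is refused whole. The fingers move at their own pace and stop on an object; the grip force is fixed at half the most. Time passes only in rows, so rows that do not move let the fingers close, or fill a call up. It gives the time, the measured TCP pose, the force and the opening at its end, in the units of the state.
- bot.read_state(): the state, without advancing time (a new reading comes with each control period).
- bot.capture(name): name is "side" or "top" or "wrist"; returns (picture, depth): 420x560x3 uint8, blue, green, red; 420x560 float32, m along the optical axis (not along the pixel's ray), 0 where there is no reading.
- bot.camera_model(name): a dict with "camera_matrix" (3x3 intrinsics, pixels), "rvec" (rotation vector, rad) and "tvec" (3), from world to camera coordinates, as OpenCV has them; the wrist camera has in their place "T_tool_cam" (4x4, takes a point from camera to tool coordinates, whose origin is the TCP and whose axes are the flange's). Camera axes: x right, y down, z forward; pixel columns grow to the right and rows downward; lengths in m; the calibration is good to about 2 mm. A picture is of the moment at which its call begins: read the wrist's pose just before it. camera_model takes no time and is no camera call.
- bot.close_job(): hands the job in, once; it reports no verdict.
Trained networks look in the newest picture that a camera, given by its name, has taken for a name from the list of things; names that differ only in an ending like _2 or _b are one class to them, and where a whole thing is asked for, a point or a joint stands for the part that bears it (a point fixed in the world has none). Each returns a list of dicts, best first, with "p" (0 to 1); they miss things now and then, are a little off and sometimes report something else, mostly with a low value. They report only what shows in the picture. A call takes as long as a camera call.
- bot.look_for(query, camera): "box" ([centre column, centre row, width, height] in pixels, round what is visible of it).
- bot.cut_out(query, camera): "region" (420x560 bool, what is visible of it) and "box" ([centre column, centre row, width, height] in pixels, round what is visible of it).
- bot.spot_point(query, camera): "xy" ([column, row] in pixels: a listed point, or the origin of a listed thing).
The state is a dict: "t": time; "joint_positions": joint angles; "joint_vel": joint speeds; "effort": joint torques, N m; "ee_pos": TCP position; "tool_rot": TCP orientation; "contact_force": force on the tool from outside, world axes, zero at the start; "torque": the same for the moment, N m; "gripper_width": finger opening in m.
Only numpy, scipy, OpenCV 4.12 (cv2) and the standard library are available. Lean on these libraries where they do the work, as an engineer would, in place of code of your own. Each camera call takes 0.05 s, during which the arm holds its last target. There are 200 camera calls.

## Working session

There is one attempt and no reset: what is moved stays moved. The work goes in short steps, Python scripts to look and compute and a tool call to move; the robot and the scene stay as the last step left them, time stands still between calls to the robot, and variables do not carry over. Pictures are saved under pics/ and viewed, about 12 in all and at most 16, crops included, and the job is handed in when it is done.

Besides the shell and the picture viewer there is one more tool, called after "Emit:" as a command line: name --argument value ..., lists and objects as JSON in quotes. carry_out: Moves the arm, as the interface text tells. Its arguments: {"type":"object","properties":{"motion":{"type":"array"}},"required":["motion"]}

```bash
ls; mkdir -p pics; python3 - <<'E'
from rig import bot
import cv2,numpy as np
s=bot.read_state();print(s['t'],s['ee_pos'],s['tool_rot'],s['gripper_width'],bot.hold_point_z)
for c in ['top','side']:
    p,d=bot.capture(c);cv2.imwrite(f'pics/{c}0.png',p);np.save(f'pics/{c}0d.npy',d)
    m=bot.camera_model(c);print(c,m)
print(bot.camera_model('wrist'))
E
```

```text
pics
0.0 [ 0.20485636 -0.50984391  0.21783472] [ 9.81829732e-01  1.89761897e-01  3.16806257e-06 -8.94396676e-04] 0.09286851296028178 0.0188
top {'camera_matrix': array([[388.91747995,   0.        , 277.23587364],
       [  0.        , 388.91747995, 202.90069648],
       [  0.        ,   0.        ,   1.        ]]), 'rvec': array([ 2.16721077, -2.18977196,  0.13172504]), 'tvec': array([-0.02974951,  0.42937851,  0.90586263])}
side {'camera_matrix': array([[458.48065538,   0.        , 279.56595689],
       [  0.        , 458.48065538, 215.22296346],
       [  0.        ,   0.        ,   1.        ]]), 'rvec': array([ 1.34019224, -2.46576076,  0.67382593]), 'tvec': array([0.20940536, 0.32315949, 0.79592512])}
{'camera_matrix': array([[354.75768592,   0.        , 283.28546335],
       [  0.        , 354.75768592, 204.27616757],
       [  0.        ,   0.        ,   1.        ]]), 'T_tool_cam': array([[ 8.51053768e-05, -9.66707726e-01, -2.55883107e-01,
         7.07889464e-02],
       [ 9.99999864e-01, -4.94606876e-05,  5.19453572e-04,
         8.90050853e-04],
       [-5.14815936e-04, -2.55883117e-01,  9.66707591e-01,
        -1.65871458e-01],
       [ 0.00000000e+00,  0.00000000e+00,  0.00000000e+00,
         1.00000000e+00]])}
```

View pics/top0.png

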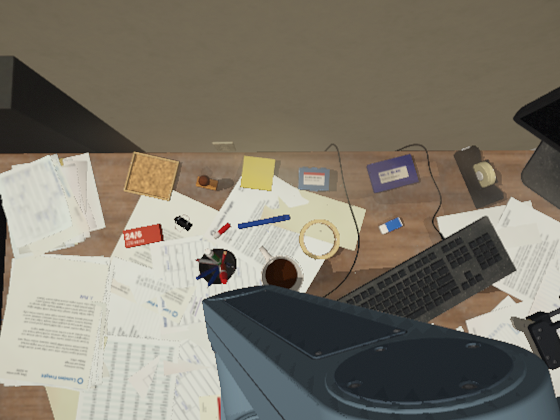

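```bash
cat > h.py <<'E'
from rig import bot
import cv2,numpy as np
from scipy.spatial.transform import Rotation as R
def cloud(d,c,s=None):
    m=bot.camera_model(c);K=m['camera_matrix'];v,u=np.mgrid[:420,:560]
    P=np.stack([(u-K[0,2])/K[0,0]*d,(v-K[1,2])/K[1,1]*d,d],-1)
    if c=='wrist':
        T=m['T_tool_cam'];P=P@T[:3,:3].T+T[:3,3]
        return P@R.from_quat(s['tool_rot']).as_matrix().T+s['ee_pos']
    r=cv2.Rodrigues(m['rvec'])[0];return (P-m['tvec'].ravel())@r
def fit(P,reg,lo,hi):
    "rect fit of points in region within height band -> centre, sizes, angle of long side, heights"
    q=P[reg];q=q[(q[:,2]>lo)&(q[:,2]<hi)]
    (c,w,a)=cv2.minAreaRect((q[:,:2]*1000).astype(np.float32))
    if w[0]<w[1]: a+=90
    return np.round(c,1),np.round(sorted(w),1),round((a+90)%180-90,1),len(q),np.round(np.percentile(q[:,2],[5,50,95])*1000,1)
H=dict(clip_box=29,staple_box=26,eraser=14,stamp=68,tray=13,ink_pad=17,binder_clip=26,sticky_pad=20,tape=25,highlighter=17)
def see(names,c,lo=.6):
    s=bot.read_state();p,d=bot.capture(c);P=cloud(d,c,s)
    for n in names:
        r=bot.cut_out(n,c)
        for e in r[:2]:
            if e['p']<.3: continue
            reg=e['region']&(d>0)
            try: print(n,round(e['p'],2),np.round(e['box']),*fit(P,reg,H[n]/1000*lo,H[n]/1000+.02))
            except Exception as x: print(n,e['p'],e['box'],'nofit')
    return s,p,d,P
E
python3 - <<'E'
from h import *
see(H,'top')
E
```

```text
clip_box 0.59 [316. 180.  29.  21.] [ 487.5 -121.5] [54.  70.2] 88.6 646 [26.7 29.3 31.8]
staple_box 0.86 [142. 237.  41.  23.] [356.3 283.8] [42.3 86.1] -79.2 675 [23.1 26.1 28.5]
eraser 0.55 [392. 226.  21.  18.] [ 374.2 -307.3] [22.5 54.3] -66.3 213 [10.6 13.4 16. ]
stamp 0.52 [208. 183.  26.  12.] [479.4 134.5] [21.8 24.1] -82.6 106 [55.5 64.9 68.5]
tray 0.81 [152. 176.  61.  50.] [500.3 269.8] [ 99.9 114.4] 76.7 280 [ 8.   9.3 11.9]
ink_pad 0.95 [391. 172.  52.  40.] [ 501.9 -316.6] [ 72.1 113.2] -75.5 1316 [13.7 16.4 19.2]
binder_clip 0.52 [184. 223.  18.  16.] [388.6 189.6] [23.  41.6] 64.0 99 [16.5 23.7 27.7]
sticky_pad 0.92 [259. 173.  36.  33.] [504.3  12.5] [75.7 76.9] -7.6 905 [12.6 15.5 19.7]
tape 0.6 [320. 238.  37.  38.] [ 343.6 -132.4] [91.9 94.7] 89.3 505 [20.4 23.9 26.7]
highlighter 0.82 [264. 221.  53.  15.] [386.8  -2.3] [ 14.7 122.7] -78.8 273 [11.  14.4 17.6]
```

```bash
cat >> h.py <<'E'
def togo(x,y,z,long_deg,mod=180,s=None):
    "print turn about tool z (rad), then shift (cm) in the turned tool frame; phi = tool x angle = long side angle"
    s=s or bot.read_state();M=R.from_quat(s['tool_rot']).as_matrix()
    phi=np.degrees(np.arctan2(M[1,0],M[0,0]));d=(long_deg-phi+mod/2)%mod-mod/2
    f=np.radians(phi+d);D=np.array([x,y,z])-s['ee_pos'];c,n=np.cos(f),np.sin(f)
    print('t',round(s['t'],2),'turn',round(-np.radians(d),3),'shift',np.round([100*(D[0]*c+D[1]*n),100*(D[0]*n-D[1]*c),-100*D[2]],2),'q6',round(s['joint_positions'][5],2),'F',np.round(s['contact_force'],1),'w',round(s['gripper_width'],4),'tilt',np.round(M[:,2],3),'pos',np.round(s['ee_pos'],4),'phi',round(phi,1))
E
python3 - <<'E'
from h import *
d=np.load('pics/top0d.npy');P=cloud(d,'top')
for X in np.arange(.7,.1,-.04):
    print('%.2f'%X,end=' ')
    for Y in np.arange(.5,-.62,-.04):
        m=(d>0)&(abs(P[...,0]-X)<.02)&(abs(P[...,1]-Y)<.02)
        print('%4d'%(P[m][:,2].max()*1000) if m.any() else '   -',end=' ')
    print()
print('Y',np.round(np.arange(.5,-.62,-.04),2))
# fit tray lip angle
togo(.4875,-.1215,.25,88.6)
E
```

```text
0.70    -    -    -    -    -    -    -    -    -    -    -    -    -    -    -    -    -    -    -    -    -    -    -    -    -    -    -    -    - 
0.66    -  304  361  420  436  435  436  437  435  436  436  435  436  436  437  436  437  436  436  436  437  436  437  438  417  363  308  256  201 
0.62    -  301  302    -    -    -    -    -    -    -    -    -    -    -    -    -    - -124    -    -    -    - -163    -    -    -    -  224  192 
0.58  235  293  302    0    1    7    0    0   -2   -3    -    -    0    0    0    0   -1    6    -    -    -    0    0    4    0   29   28   -5  191 
0.54   42   36   21    5   10   12   13   11    4    4    4   23   22   22    3    6    4   11    4   19   21   20   19   11   35   52   55    5    3 
0.50   41   39   33    4   12    9    8   12   16   70   21   17   19   19    5   33   32    8    3   20   20   21   21    9    5   79   78    4   14 
0.46   40   40   37   10   11   12   11   11   18   71   21   16   18   17    5   34   32    6    7   19   21   20   18    7    4   73   77   52   10 
0.42   40   46   39   10    3    5    6   1
[... 783 characters left out ...]
721   95    4    7   27  649  629   29   27   26  347  346   21  219    6    6 
0.18   28   27   26   27   13    5    5    6    7    5  303  443  584  627    -    -    -   29   28   29   28   25   23  347  347    9    7    6    8 
0.14   27   27   27   27    7    8    7    7    9    6  255  272    -    -    -    -    -    -    -    -    -   19   14  347  347   12    9    6    8 
Y [ 0.5   0.46  0.42  0.38  0.34  0.3   0.26  0.22  0.18  0.14  0.1   0.06
  0.02 -0.02 -0.06 -0.1  -0.14 -0.18 -0.22 -0.26 -0.3  -0.34 -0.38 -0.42
 -0.46 -0.5  -0.54 -0.58 -0.62]
t 0.65 turn -1.165 shift [39.57 27.3  -3.13] q6 -0.2 F [-0.2 -0.6 -0.6] w 0.0936 tilt [ 0. -0. -1.] pos [ 0.205  -0.5104  0.2187] phi 21.9
```

View pics/side0.png

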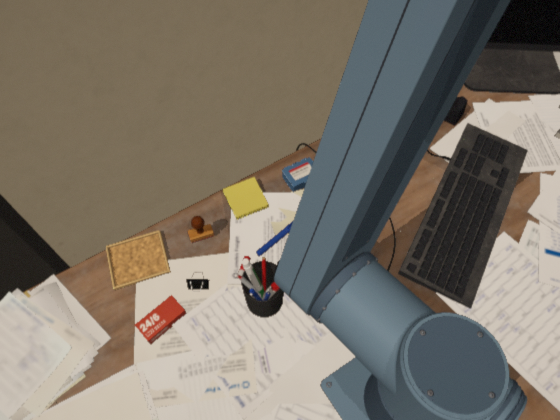

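Emit:
carry_out --motion '[0, 0, -0.1165, 0, 0, -0.3, 9.3, 0, 0, -0.1165, 0, 0, -0.3, 9.3, 0, 0, -0.1165, 0, 0, -0.3, 9.3, 0, 0, -0.1165, 0, 0, -0.3, 9.3, 0, 0, -0.1165, 0, 0, -0.3, 9.3, 0, 0, -0.1165, 0, 0, -0.3, 9.3, 0, 0, -0.1165, 0, 0, -0.3, 9.3, 0, 0, -0.1165, 0, 0, -0.3, 9.3, 0, 0, -0.1165, 0, 0, -0.3, 9.3, 0, 0, -0.1165, 0, 0, -0.3, 9.3]'

```text
t: 1.65
ee_pos: [0.2049, -0.5104, 0.2488]
tool_rot: [0.714, 0.7, -0.0, 0.0]
contact_force: [-0.5, 0.4, 0.4]
gripper_width: 0.0929
```

Emit:
carry_out --motion '[0, 0, 0, 4, 2.73, 0, 9.3, 0, 0, 0, 4, 2.73, 0, 9.3, 0, 0, 0, 4, 2.73, 0, 9.3, 0, 0, 0, 4, 2.73, 0, 9.3, 0, 0, 0, 4, 2.73, 0, 9.3, 0, 0, 0, 4, 2.73, 0, 9.3, 0, 0, 0, 4, 2.73, 0, 9.3, 0, 0, 0, 4, 2.73, 0, 9.3, 0, 0, 0, 4, 2.73, 0, 9.3, 0, 0, 0, 3.6, 2.73, 0, 9.3]'

```text
t: 2.65
ee_pos: [0.4882, -0.119, 0.249]
tool_rot: [0.715, 0.699, 0.0, 0.0]
contact_force: [-0.0, -0.1, -0.4]
gripper_width: 0.0928
```

```bash
python3 - <<'E'
from h import *
s,p,d,P=see(['clip_box'],'wrist')
cv2.imwrite('pics/w1.png',p)
togo(.4875,-.1215,.25,88.6)
E
```

```text
clip_box 0.74 [282. 179.  53.  71.] [ 485.8 -122.4] [56.7 74. ] 86.8 3170 [27.8 29.1 30.4]
t 2.75 turn 0.007 shift [-0.49 -0.21 -0.13] q6 -0.44 F [-0.  -0.3 -0.1] w 0.093 tilt [ 0.002  0.002 -1.   ] pos [ 0.4898 -0.1166  0.2487] phi 89.0
```

View pics/w1.png

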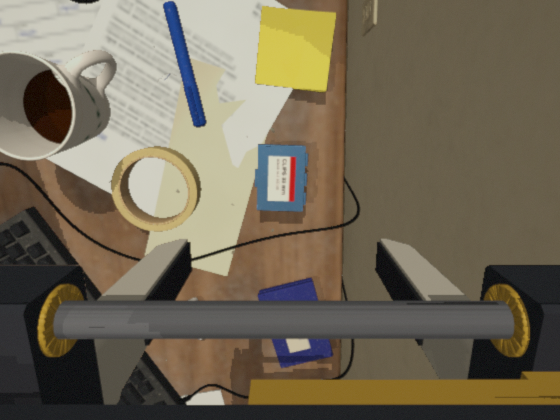

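```bash
python3 - <<'E'
from h import *
see(['clip_box'],'wrist')
togo(.486,-.1222,.18,87.3)
E
```

```text
clip_box 0.56 [278. 180.  55.  71.] [ 485.8 -122.4] [58.  74.1] 86.6 3229 [27.7 29.1 30.4]
t 2.85 turn 0.026 shift [-0.21 -0.15  6.85] q6 -0.44 F [-0.4  0.   0.7] w 0.0931 tilt [-0. -0. -1.] pos [ 0.4876 -0.1202  0.2485] phi 88.8
```

Emit:
carry_out --motion '[0, 0, 0.035, -0.2, -0.15, 2.5, 8, 0, 0, 0, 0, 0, 3, 8, 0, 0, 0, 0, 0, 3, 8, 0, 0, 0, 0, 0, 3, 8, 0, 0, 0, 0, 0, 3, 8, 0, 0, 0, 0, 0, 3, 8, 0, 0, 0, 0, 0, 2.5, 8, 0, 0, 0, 0, 0, 2, 8, 0, 0, 0, 0, 0, 1, 8, 0, 0, 0, 0, 0, 0.6, 8]'

```text
t: 3.85
ee_pos: [0.4851, -0.1241, 0.0121]
tool_rot: [0.728, 0.685, -0.0, -0.0]
contact_force: [-0.7, -0.2, -0.1]
gripper_width: 0.0794
```

```bash
python3 - <<'E'
from h import *
togo(.486,-.1222,.010,86.8)
E
```

```text
t 3.85 turn -0.005 shift [0.19 0.08 0.21] q6 -0.41 F [-0.7 -0.2 -0.1] w 0.0794 tilt [-0.001  0.    -1.   ] pos [ 0.4851 -0.1241  0.0121] phi 86.5
```

Emit:
carry_out --motion '[0, 0, 0, 0.15, 0.08, 0.2, 8, 0, 0, 0, 0, 0, 0, 4, 0, 0, 0, 0, 0, 0, 4, 0, 0, 0, 0, 0, 0, 4, 0, 0, 0, 0, 0, 0, 4, 0, 0, 0, 0, 0, 0, 4, 0, 0, 0, 0, 0, 0, 4, 0, 0, 0, 0, 0, 0, 4, 0, 0, 0, 0, 0, 0, 4, 0, 0, 0, 0, 0, 0, 4]'

```text
t: 4.85
ee_pos: [0.4871, -0.1216, 0.0111]
tool_rot: [0.728, 0.686, 0.0, 0.0]
contact_force: [-0.9, 1.6, 5.7]
gripper_width: 0.0515
```

```bash
python3 - <<'E'
from h import *
togo(.486,-.1222,.010,86.8)
E
```

```text
t 4.85 turn -0.003 shift [-0.07 -0.1   0.11] q6 -0.41 F [-0.9  1.6  5.7] w 0.0515 tilt [ 0.001 -0.    -1.   ] pos [ 0.4871 -0.1216  0.0111] phi 86.6
```

Emit:
carry_out --motion '[0, 0, 0, 0, 0, -0.5, 4, 0, 0, 0, 0, 0, -1, 4, 0, 0, 0, 0, 0, -2, 4, 0, 0, 0, 0, 0, -2.5, 4, 0, 0, 0, 0, 0, -2.5, 4, 0, 0, 0, 0, 0, -2.5, 4, 0, 0, 0, 0, 0, -2.5, 4, 0, 0, 0, 0, 0, -2.5, 4, 0, 0, 0, 0, 0, -1.5, 4, 0, 0, 0, 0, 0, 0, 4]'

```text
t: 5.85
ee_pos: [0.488, -0.1222, 0.1884]
tool_rot: [0.728, 0.686, 0.001, 0.002]
contact_force: [-0.6, -0.2, -1.4]
gripper_width: 0.0513
```

```bash
python3 - <<'E'
from h import *
togo(.5013,.2698,.19,76.7)
E
```

```text
t 5.85 turn 0.173 shift [38.46 -7.72 -0.16] q6 -0.41 F [-0.6 -0.2 -1.4] w 0.0513 tilt [ 0.005 -0.002 -1.   ] pos [ 0.488  -0.1222  0.1884] phi 86.6
```

Turn over two rows, then travel most of the way (leaving ~8 cm so the camera, which looks ahead in tool +x, sees the tray).

Emit:
carry_out --motion '[0, 0, 0.087, 0, 0, 0, 4, 0, 0, 0.086, 0, 0, 0, 4, 0, 0, 0, 2.5, -0.6, 0, 4, 0, 0, 0, 4.5, -1.1, 0, 4, 0, 0, 0, 4.8, -1.2, 0, 4, 0, 0, 0, 4.8, -1.2, 0, 4, 0, 0, 0, 4.8, -1.2, 0, 4, 0, 0, 0, 4.8, -1.2, 0, 4, 0, 0, 0, 3, -0.8, 0, 4, 0, 0, 0, 1.3, -0.4, 0, 4]'

```text
t: 6.85
ee_pos: [0.4806, 0.1956, 0.1846]
tool_rot: [0.783, 0.622, -0.001, -0.001]
contact_force: [0.8, -0.2, -1.3]
gripper_width: 0.0517
```

```bash
python3 - <<'E'
from h import *
bot.capture('wrist')
s,p,d,P=see(['tray','clip_box'],'wrist')
cv2.imwrite('pics/w2.png',p)
togo(.5013,.2698,.19,76.7)
E
```

```text
tray 0.94 [286. 102. 112. 128.] [499.6 270.1] [ 99.4 113.2] 76.7 1693 [ 7.9  8.7 10. ]
clip_box 0.89 [284.3, 261.6, 128.6, 159.8] nofit
t 7.05 turn 0.0 shift [ 8.03  0.12 -0.49] q6 0.4 F [ 0.1  0.6 -1.9] w 0.051 tilt [-0.001 -0.001 -1.   ] pos [0.4816 0.192  0.1851] phi 76.7
```

View pics/w2.png

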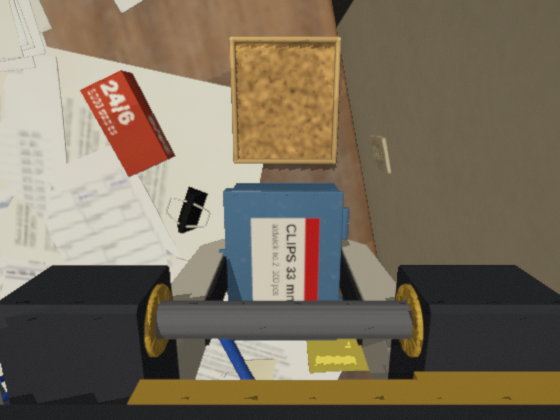

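Emit:
carry_out --motion '[0, 0, 0, 2, 0, 0, 4, 0, 0, 0, 3, 0, 0, 4, 0, 0, 0, 2, 0, 0.5, 4, 0, 0, 0, 1, 0, 2, 4, 0, 0, 0, 0, 0, 3, 4, 0, 0, 0, 0, 0, 3, 4, 0, 0, 0, 0, 0, 2.5, 4, 0, 0, 0, 0, 0, 1.5, 4, 0, 0, 0, 0, 0, 0.8, 4, 0, 0, 0, 0, 0, 0.2, 4]'

```text
t: 8.05
ee_pos: [0.5003, 0.2692, 0.0498]
tool_rot: [0.785, 0.62, -0.001, -0.0]
contact_force: [-0.2, 0.1, -0.8]
gripper_width: 0.0509
```

```bash
python3 - <<'E'
from h import *
togo(.5006,.2701,.0155,76.7)
bot.capture('wrist')
togo(.5006,.2701,.0155,76.7)
E
```

```text
t 8.05 turn -0.002 shift [0.09 0.   3.43] q6 0.53 F [-0.2  0.1 -0.8] w 0.0509 tilt [-0.002 -0.001 -1.   ] pos [0.5003 0.2692 0.0498] phi 76.6
t 8.1 turn -0.001 shift [ 0.05 -0.02  3.48] q6 0.53 F [-1.1  0.6 -0.5] w 0.0513 tilt [-0.001 -0.    -1.   ] pos [0.5006 0.2696 0.0503] phi 76.6
```

Emit:
carry_out --motion '[0, 0, 0, 0, 0, 1, 4, 0, 0, 0, 0, 0, 1, 4, 0, 0, 0, 0, 0, 0.8, 4, 0, 0, 0, 0, 0, 0.4, 4, 0, 0, 0, 0, 0, 0.25, 4, 0, 0, 0, 0, 0, 0, 4, 0, 0, 0, 0, 0, 0, 6.2, 0, 0, 0, 0, 0, 0, 6.2, 0, 0, 0, 0, 0, 0, 6.2, 0, 0, 0, 0, 0, -0.1, 6.2]'

```text
t: 9.1
ee_pos: [0.5004, 0.2709, 0.0174]
tool_rot: [0.784, 0.621, 0.0, 0.0]
contact_force: [-0.3, -0.4, 0.1]
gripper_width: 0.0613
```

Emit:
carry_out --motion '[0, 0, 0, 0, 0, -1, 6.2, 0, 0, 0, 0, 0, -2, 6.2, 0, 0, 0, 0, 0, -3, 6.2, 0, 0, 0, 0, 0, -3, 8, 0, 0, 0, 0, 0, -3, 8, 0, 0, 0, 0, 0, -3, 8, 0, 0, 0, 0, 0, -3, 8, 0, 0, 0, 0, 0, -2, 8, 0, 0, 0, 0, 0, 0, 8, 0, 0, 0, 0, 0, 0, 8]'

```text
t: 10.1
ee_pos: [0.5002, 0.2708, 0.2173]
tool_rot: [0.784, 0.621, 0.0, 0.0]
contact_force: [-0.8, 0.2, 0.2]
gripper_width: 0.0798
```

```bash
python3 - <<'E'
from h import *
togo(.3563,.2838,.21,100.8)
H['clip_box']=33
see(['clip_box','staple_box'],'top',.85)
E
```

```text
t 10.1 turn -0.42 shift [  3.97 -13.89   0.73] q6 0.53 F [-0.8  0.2  0.2] w 0.0798 tilt [ 0.001  0.    -1.   ] pos [0.5002 0.2708 0.2173] phi 76.7
clip_box 0.73 [151. 175.  37.  28.] [502.1 270.2] [57.4 74.8] 76.1 717 [30.4 33.3 36. ]
clip_box 0.48 [257.8, 171.7, 36.8, 33.7] nofit
staple_box 0.82 [142. 235.  42.  20.] [356.3 283.6] [41.9 85.5] -79.3 654 [23.6 26.1 28.5]
```

Emit:
carry_out --motion '[0, 0, -0.14, 0, 0, -1, 8, 0, 0, -0.14, 0, 0, -1, 8, 0, 0, -0.14, 0, 0, -1, 8, 0, 0, 0, 0.8, -2.8, 0, 8, 0, 0, 0, 0.8, -2.8, 0, 8, 0, 0, 0, 0.8, -2.8, 0, 8, 0, 0, 0, 0.8, -2.8, 0, 8, 0, 0, 0, 0.5, -1.8, 0, 8, 0, 0, 0, 0.27, -0.8, 0, 8, 0, 0, 0, 0, 0, 0, 8]'

```text
t: 11.25
ee_pos: [0.3568, 0.2842, 0.247]
tool_rot: [0.637, 0.771, -0.0, 0.0]
contact_force: [-0.0, -0.0, -0.3]
gripper_width: 0.08
```

```bash
python3 - <<'E'
from h import *
bot.capture('wrist')
s,p,d,P=see(['staple_box','clip_box'],'wrist',.85)
togo(.3563,.2838,.009,100.8)
E
```

```text
staple_box 0.9 [282. 176.  43.  74.] [355.4 283.6] [41.8 84.6] -79.5 2849 [24.6 25.9 27.2]
clip_box 0.86 [408. 210.  70.  78.] [500.9 270.5] [58.6 73.6] 75.9 3159 [31.5 33.1 34.4]
t 11.45 turn -0.001 shift [ 2.00e-02 -2.00e-01  2.38e+01] q6 0.24 F [-0.  -0.4 -0.3] w 0.0802 tilt [ 0. -0. -1.] pos [0.3584 0.2839 0.247 ] phi 100.7
```

Emit:
carry_out --motion '[0, 0, 0, 0, -0.2, 2.5, 7, 0, 0, 0, 0, 0, 3, 7, 0, 0, 0, 0, 0, 3, 7, 0, 0, 0, 0, 0, 3, 7, 0, 0, 0, 0, 0, 3, 7, 0, 0, 0, 0, 0, 3, 7, 0, 0, 0, 0, 0, 2.5, 7, 0, 0, 0, 0, 0, 2, 7, 0, 0, 0, 0, 0, 1, 7, 0, 0, 0, 0, 0, 0.8, 7]'

```text
t: 12.45
ee_pos: [0.3558, 0.2835, 0.0083]
tool_rot: [0.638, 0.77, -0.0, -0.0]
contact_force: [-0.3, -0.0, -0.3]
gripper_width: 0.0699
```

Emit:
carry_out --motion '[0, 0, 0, 0, 0, 0, 7, 0, 0, 0, 0, 0, 0, 3, 0, 0, 0, 0, 0, 0, 3, 0, 0, 0, 0, 0, 0, 3, 0, 0, 0, 0, 0, 0, 3, 0, 0, 0, 0, 0, 0, 3, 0, 0, 0, 0, 0, 0, 3, 0, 0, 0, 0, 0, 0, 3, 0, 0, 0, 0, 0, 0, 3, 0, 0, 0, 0, 0, 0, 3]'

```text
t: 13.45
ee_pos: [0.3557, 0.2838, 0.0097]
tool_rot: [0.638, 0.77, 0.0, 0.0]
contact_force: [-1.6, 0.2, 6.0]
gripper_width: 0.0416
```

```bash
python3 - <<'E'
from h import *
togo(.3554,.2836,.20,100.6)
E
```

```text
t 13.45 turn 0.003 shift [ -0.02  -0.03 -19.03] q6 0.24 F [-1.6  0.2  6. ] w 0.0416 tilt [ 0.001  0.    -1.   ] pos [0.3557 0.2838 0.0097] phi 100.8
```

Emit:
carry_out --motion '[0, 0, 0, 0, 0, -0.5, 3, 0, 0, 0, 0, 0, -1, 3, 0, 0, 0, 0, 0, -2, 3, 0, 0, 0, 0, 0, -2.5, 3, 0, 0, 0, 0, 0, -2.5, 3, 0, 0, 0, 0, 0, -2.5, 3, 0, 0, 0.14, 0, 0, -2.5, 3, 0, 0, 0.14, 0, 0, -2.5, 3, 0, 0, 0.14, 0, 0, -1.5, 3, 0, 0, 0, 0, 0, 0, 3]'

```text
t: 14.45
ee_pos: [0.3566, 0.2843, 0.1868]
tool_rot: [0.785, 0.62, 0.003, 0.001]
contact_force: [0.3, -0.0, -0.1]
gripper_width: 0.042
```

```bash
python3 - <<'E'
from h import *
togo(.501,.2705,.2,76.5)
E
```

```text
t 14.45 turn 0.003 shift [ 2.03 14.36 -1.32] q6 0.66 F [ 0.3 -0.  -0.1] w 0.042 tilt [ 0.005  0.002 -1.   ] pos [0.3566 0.2843 0.1868] phi 76.6
```

Emit:
carry_out --motion '[0, 0, 0, -0.3, 1, -0.3, 3, 0, 0, 0, -0.5, 1.5, -0.5, 3, 0, 0, 0, -0.8, 2.2, -0.5, 3, 0, 0, 0, -0.8, 2.4, 0, 3, 0, 0, 0, -0.8, 2.4, 0, 3, 0, 0, 0, -0.8, 2.2, 0, 3, 0, 0, 0, -0.6, 1.5, 0, 3, 0, 0, 0, -0.4, 1.16, 0, 3, 0, 0, 0, 0, 0, 0, 3, 0, 0, 0, 0, 0, 0, 3]'

```text
t: 15.45
ee_pos: [0.4831, 0.202, 0.1968]
tool_rot: [0.784, 0.62, -0.0, -0.0]
contact_force: [0.2, 0.7, -0.2]
gripper_width: 0.0418
```

```bash
python3 - <<'E'
from h import *
s,p,d,P=see(['clip_box','tray'],'wrist',.85)
cv2.imwrite('pics/w3.png',p)
togo(.501,.2705,.2,76.5)
E
```

```text
clip_box 0.69 [285. 108.  64.  85.] [501.1 270.2] [57.5 72.3] 76.7 4989 [31.8 33.1 34.3]
tray 0.82 [282. 107. 106. 126.] [497.9 276.8] [81.5 82.3] 60.6 51 [21.  32.1 32.9]
t 15.6 turn 0.005 shift [ 7.03  0.18 -0.28] q6 0.41 F [ 0.4 -0.  -1.4] w 0.0414 tilt [-0.  0. -1.] pos [0.4828 0.2025 0.1972] phi 76.8
```

View pics/w3.png

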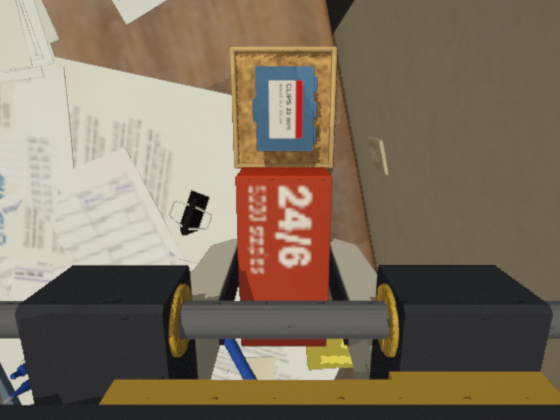

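Emit:
carry_out --motion '[0, 0, 0, 1.5, 0.18, 0, 3, 0, 0, 0, 2.5, 0, 0, 3, 0, 0, 0, 2, 0, 0.4, 3, 0, 0, 0, 1, 0, 1.5, 3, 0, 0, 0, 0, 0, 2.5, 3, 0, 0, 0, 0, 0, 2.5, 3, 0, 0, 0, 0, 0, 2.5, 3, 0, 0, 0, 0, 0, 2, 3, 0, 0, 0, 0, 0, 0.8, 3, 0, 0, 0, 0, 0, 0.2, 3]'

```text
t: 16.6
ee_pos: [0.5003, 0.2697, 0.0716]
tool_rot: [0.784, 0.621, -0.001, -0.0]
contact_force: [-0.4, -0.7, -0.7]
gripper_width: 0.042
```

```bash
python3 - <<'E'
from h import *
bot.capture('wrist')
togo(.501,.2703,.0432,76.7)
E
```

```text
t 16.65 turn 0.0 shift [ 0.04 -0.01  2.92] q6 0.53 F [ 0.2 -0.5  0.5] w 0.0418 tilt [-0.001 -0.    -1.   ] pos [0.501  0.2699 0.0724] phi 76.7
```

Emit:
carry_out --motion '[0, 0, 0, 0, 0, 0.8, 3, 0, 0, 0, 0, 0, 0.8, 3, 0, 0, 0, 0, 0, 0.7, 3, 0, 0, 0, 0, 0, 0.4, 3, 0, 0, 0, 0, 0, 0.2, 3, 0, 0, 0, 0, 0, 0, 3, 0, 0, 0, 0, 0, 0, 5.6, 0, 0, 0, 0, 0, 0, 5.6, 0, 0, 0, 0, 0, 0, 5.6, 0, 0, 0, 0, 0, -0.1, 5.6]'

```text
t: 17.65
ee_pos: [0.5015, 0.2697, 0.0454]
tool_rot: [0.784, 0.621, 0.0, 0.0]
contact_force: [-0.2, -0.6, -0.3]
gripper_width: 0.0561
```

Emit:
carry_out --motion '[0, 0, 0, 0, 0, -1, 5.6, 0, 0, 0, 0, 0, -2, 5.6, 0, 0, 0, 0, 0, -3, 5.6, 0, 0, 0, 0, 0, -3, 6, 0, 0, 0, 0, 0, -3, 6, 0, 0, 0, 0, 0, -3, 6, 0, 0, 0, 0, 0, -2, 6, 0, 0, 0, -1, 0, -1, 6, 0, 0, 0, -2, 0, 0, 6, 0, 0, 0, -2, 0, 0, 6]'

```text
t: 18.65
ee_pos: [0.4894, 0.2201, 0.2254]
tool_rot: [0.784, 0.621, -0.0, 0.0]
contact_force: [-0.9, 0.6, -0.6]
gripper_width: 0.0601
```

```bash
python3 - <<'E'
from h import *
H['staple_box']=59;H['clip_box']=33
bot.capture('wrist')
see(['staple_box','clip_box'],'wrist',.85)
see(['eraser'],'top')
togo(.3742,-.3073,.25,113.7)
E
```

```text
staple_box 0.81 [284. 126.  48.  92.] [502.4 269.8] [42.  84.7] 76.7 4321 [57.7 59.  60.2]
clip_box 0.64 [284. 127.  59.  77.] [500.9 269.9] [57.1 72.4] 76.4 675 [31.5 32.9 34.2]
eraser 0.49 [390. 226.  21.  19.] [ 373.9 -307. ] [22.4 54.3] -65.3 210 [10.2 12.9 15.8]
t 18.95 turn -0.646 shift [-43.75 -31.84  -2.5 ] q6 0.45 F [ 0.  -0.   0.6] w 0.0601 tilt [-0.  0. -1.] pos [0.4899 0.2213 0.225 ] phi 76.7
```

Emit:
carry_out --motion '[0, 0, -0.13, 0, 0, -0.5, 5, 0, 0, -0.13, 0, 0, -0.5, 5, 0, 0, -0.13, 0, 0, -0.5, 5, 0, 0, -0.13, 0, 0, -0.5, 5, 0, 0, -0.126, 0, 0, -0.5, 5, 0, 0, 0, -2, -1.45, 0, 5, 0, 0, 0, -3.3, -2.4, 0, 5, 0, 0, 0, -3.7, -2.7, 0, 5, 0, 0, 0, -3.7, -2.7, 0, 5, 0, 0, 0, -3.7, -2.7, 0, 5]'

```text
t: 19.95
ee_pos: [0.4462, 0.022, 0.2501]
tool_rot: [0.546, 0.838, 0.0, 0.0]
contact_force: [1.6, -0.8, 0.1]
gripper_width: 0.0497
```

Emit:
carry_out --motion '[0, 0, 0, -3.7, -2.7, 0, 5, 0, 0, 0, -3.7, -2.7, 0, 5, 0, 0, 0, -3.7, -2.7, 0, 5, 0, 0, 0, -3.7, -2.7, 0, 5, 0, 0, 0, -3.7, -2.7, 0, 5, 0, 0, 0, -3.7, -2.7, 0, 5, 0, 0, 0, -3, -2.2, 0, 4, 0, 0, 0, -1.5, -1.1, 0, 4, 0, 0, 0, 0, 0, 0, 4, 0, 0, 0, 0, 0, 0, 4]'

```text
t: 20.95
ee_pos: [0.3757, -0.2997, 0.2498]
tool_rot: [0.547, 0.837, 0.0, -0.0]
contact_force: [-0.3, 0.8, 0.1]
gripper_width: 0.0402
```

```bash
python3 - <<'E'
from h import *
s,p,d,P=see(['eraser','ink_pad'],'wrist')
cv2.imwrite('pics/w4.png',p)
togo(.3740,-.3070,.006,114)
E
```

```text
eraser 0.78 [279. 179.  20.  45.] [ 373.4 -307.8] [22.1 53.1] -66.8 841 [12.  13.4 14.7]
ink_pad 0.95 [378. 226.  79.  94.] [ 500.  -314.7] [ 72.3 108.2] -76.2 4568 [15.1 16.5 17.9]
t 21.1 turn -0.003 shift [-0.67 -0.51 24.42] q6 -1.32 F [-0.1  0.3  0.2] w 0.0399 tilt [ 0.  0. -1.] pos [ 0.3759 -0.2988  0.2502] phi 113.8
```

View pics/w4.png

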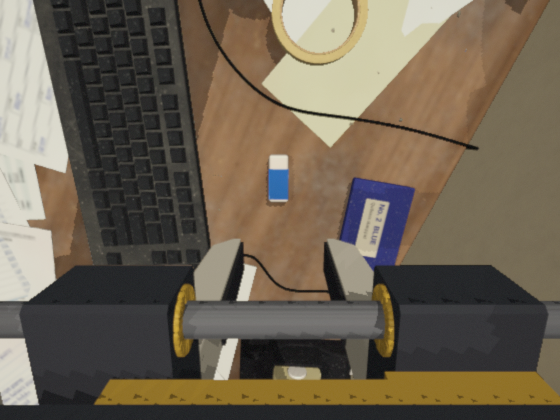

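Emit:
carry_out --motion '[0, 0, 0, -0.4, -0.25, 2, 4, 0, 0, 0, -0.34, -0.27, 3, 4, 0, 0, 0, 0, 0, 3, 4, 0, 0, 0, 0, 0, 3.5, 4, 0, 0, 0, 0, 0, 3.5, 4, 0, 0, 0, 0, 0, 3.5, 4, 0, 0, 0, 0, 0, 2.5, 4, 0, 0, 0, 0, 0, 2, 4, 0, 0, 0, 0, 0, 0.9, 4, 0, 0, 0, 0, 0, 0.4, 4]'

```text
t: 22.1
ee_pos: [0.3738, -0.308, 0.0067]
tool_rot: [0.546, 0.838, 0.0, -0.0]
contact_force: [0.2, -0.2, -0.1]
gripper_width: 0.0401
```

```bash
python3 - <<'E'
from h import *
togo(.3735,-.3077,.006,113.6)
E
```

```text
t 22.1 turn 0.003 shift [ 0.04 -0.02  0.07] q6 -1.34 F [ 0.2 -0.2 -0.1] w 0.0401 tilt [-0.001  0.001 -1.   ] pos [ 0.3738 -0.308   0.0067] phi 113.8
```

Emit:
carry_out --motion '[0, 0, 0, 0, 0, 0.1, 1, 0, 0, 0, 0, 0, 0, 1, 0, 0, 0, 0, 0, 0, 1, 0, 0, 0, 0, 0, 0, 1, 0, 0, 0, 0, 0, 0, 1, 0, 0, 0, 0, 0, 0, 1, 0, 0, 0, 0, 0, 0, 1, 0, 0, 0, 0, 0, 0, 1, 0, 0, 0, 0, 0, 0, 1, 0, 0, 0, 0, 0, 0, 1]'

```text
t: 23.1
ee_pos: [0.3741, -0.3095, 0.0071]
tool_rot: [0.547, 0.837, -0.0, 0.001]
contact_force: [1.1, -0.0, 5.4]
gripper_width: 0.022
```

Emit:
carry_out --motion '[0, 0, 0, 0, 0, -0.5, 1, 0, 0, 0, 0, 0, -1.5, 1, 0, 0, 0, 0, 0, -2.5, 1, 0, 0, 0, 0, 0, -3, 1, 0, 0, 0, 0, 0, -3, 1, 0, 0, 0.13, 0, 0, -3, 1, 0, 0, 0.13, 0, 0, -3, 1, 0, 0, 0.13, 0, 0, -3, 1, 0, 0, 0.13, 0, 0, -2, 1, 0, 0, 0.125, 0, 0, -0.5, 1]'

```text
t: 24.1
ee_pos: [0.3742, -0.3099, 0.2292]
tool_rot: [0.786, 0.619, -0.0, 0.002]
contact_force: [0.2, -0.0, -0.2]
gripper_width: 0.0221
```

```bash
python3 - <<'E'
from h import *
togo(.5018,.270,.24,76.7)
E
```

```text
t 24.1 turn -0.004 shift [59.37 -0.93 -1.08] q6 -0.69 F [ 0.2 -0.  -0.2] w 0.0221 tilt [ 0.003 -0.004 -1.   ] pos [ 0.3742 -0.3099  0.2292] phi 76.5
```

Emit:
carry_out --motion '[0, 0, 0, 2, 0, -0.5, 1, 0, 0, 0, 4, 0, -0.5, 1, 0, 0, 0, 4.9, -0.1, 0, 1, 0, 0, 0, 4.9, -0.1, 0, 1, 0, 0, 0, 4.9, -0.1, 0, 1, 0, 0, 0, 4.9, -0.1, 0, 1, 0, 0, 0, 4.9, -0.1, 0, 1, 0, 0, 0, 4.9, -0.1, 0, 1, 0, 0, 0, 4.9, -0.1, 0, 1, 0, 0, 0, 4.9, -0.1, 0, 1]'

```text
t: 25.1
ee_pos: [0.4691, 0.1348, 0.2365]
tool_rot: [0.784, 0.621, 0.0, 0.0]
contact_force: [1.8, -1.0, -0.2]
gripper_width: 0.0217
```

Emit:
carry_out --motion '[0, 0, 0, 3.5, -0.1, 0, 1, 0, 0, 0, 2.5, 0, 0, 1, 0, 0, 0, 1.2, 0, 0, 1, 0, 0, 0, 0, 0, 1, 1, 0, 0, 0, 0, 0, 1.5, 1, 0, 0, 0, 0, 0, 1.5, 1, 0, 0, 0, 0, 0, 1, 1, 0, 0, 0, 0, 0, 0, 1, 0, 0, 0, 0, 0, 0, 1, 0, 0, 0, 0, 0, 0, 1]'

```text
t: 26.1
ee_pos: [0.4854, 0.2028, 0.1869]
tool_rot: [0.784, 0.621, 0.001, 0.0]
contact_force: [0.7, -0.0, 0.3]
gripper_width: 0.022
```

```bash
python3 - <<'E'
from h import *
H['staple_box']=59
s,p,d,P=see(['staple_box'],'wrist',.85)
cv2.imwrite('pics/w5.png',p)
togo(.5018,.270,.065,76.7)
M=R.from_quat(s['tool_rot']).as_matrix();r=bot.cut_out('eraser','wrist')
if r: 
    T=(P-s['ee_pos'])@M; print(r[0]['p'],r[0]['box'],fit(T*[1,1,-1],r[0]['region']&(d>0),-.01,.02))
E
```

```text
staple_box 0.9 [286. 110.  59. 110.] [502.3 269.8] [42.1 84.9] 76.8 5708 [57.7 59.  60.1]
t 26.2 turn 0.001 shift [ 6.89  0.06 12.19] q6 0.42 F [-0.2 -0.4  0.2] w 0.0218 tilt [ 0.001  0.    -1.   ] pos [0.4853 0.2031 0.1869] phi 76.8
0.58 [284.5, 246.8, 49.0, 103.6] (array([3.5, 0.7]), array([22.7, 53.4]), -0.1, 4830, array([4.1, 6.2, 7.2]))
```

View pics/w5.png

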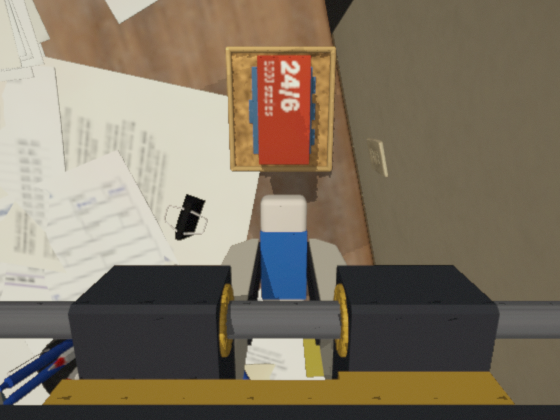

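Emit:
carry_out --motion '[0, 0, 0, 1.5, 0.06, 0, 1, 0, 0, 0, 2.4, 0, 0, 1, 0, 0, 0, 1.7, 0, 0, 1, 0, 0, 0, 1, 0, 1, 1, 0, 0, 0, 0, 0, 2, 1, 0, 0, 0, 0, 0, 2, 1, 0, 0, 0, 0, 0, 2, 1, 0, 0, 0, 0, 0, 1.2, 1, 0, 0, 0, 0, 0, 0.6, 1, 0, 0, 0, 0, 0, 0.2, 1]'

```text
t: 27.25
ee_pos: [0.5003, 0.2673, 0.0955]
tool_rot: [0.784, 0.621, -0.0, -0.0]
contact_force: [-0.3, -0.2, 0.7]
gripper_width: 0.0223
```

```bash
python3 - <<'E'
from h import *
bot.capture('wrist')
togo(.5018-.0027*.23,.270-.0027*.97,.0667,76.7)
E
```

```text
t 27.3 turn 0.001 shift [0.02 0.06 2.91] q6 0.53 F [1.  0.3 0.2] w 0.0218 tilt [-0. -0. -1.] pos [0.5006 0.2674 0.0958] phi 76.8
```

Emit:
carry_out --motion '[0, 0, 0, 0, 0.05, 0.8, 1, 0, 0, 0, 0, 0, 0.8, 1, 0, 0, 0, 0, 0, 0.7, 1, 0, 0, 0, 0, 0, 0.4, 1, 0, 0, 0, 0, 0, 0.2, 1, 0, 0, 0, 0, 0, 0, 1, 0, 0, 0, 0, 0, 0, 3.6, 0, 0, 0, 0, 0, 0, 3.6, 0, 0, 0, 0, 0, 0, 3.6, 0, 0, 0, 0, 0, -0.1, 3.6]'

```text
t: 28.3
ee_pos: [0.501, 0.2672, 0.0683]
tool_rot: [0.784, 0.621, 0.0, 0.0]
contact_force: [-0.3, -0.1, 0.8]
gripper_width: 0.0355
```

Emit:
carry_out --motion '[0, 0, 0, 0, 0, -1, 3.6, 0, 0, 0, 0, 0, -2, 3.6, 0, 0, 0, 0, 0, -3, 3.6, 0, 0, 0, 0, 0, -3, 6, 0, 0, 0, 0, 0, -3, 6, 0, 0, 0, 0, 0, -3, 6, 0, 0, 0, -1, 0, -1, 6, 0, 0, 0, -2, 0, -1, 6, 0, 0, 0, -2, 0, 0, 6, 0, 0, 0, -1, 0, 0, 6]'

```text
t: 29.3
ee_pos: [0.4865, 0.2071, 0.238]
tool_rot: [0.784, 0.621, -0.0, 0.0]
contact_force: [0.1, 0.9, 1.0]
gripper_width: 0.0602
```

```bash
python3 - <<'E'
from h import *
H.update(staple_box=59,eraser=73)
bot.capture('wrist')
s,p,d,P=see(['staple_box','eraser','stamp'],'wrist',.85)
cv2.imwrite('pics/w6.png',p)
s,p,d,P=see(['stamp'],'top',.85)
r=bot.cut_out('stamp','top')[0];print(fit(P,r['region']&(d>0),.010,.025))
togo(.479,.1345,.25,97)
E
```

```text
staple_box 0.96 [284. 114.  48.  93.] [502.1 269.3] [41.8 84.5] 76.7 2607 [57.7 58.9 60.4]
eraser 0.77 [285. 118.  28.  62.] [502.3 269. ] [22.1 54. ] 76.8 1521 [70.7 72.3 73.7]
stamp 0.73 [294. 236.  25.  48.] [480.2 136.9] [21.9 22.4] 40.6 396 [59.2 65.6 67.8]
stamp 0.49 [208. 182.  23.  10.] [479.5 134.5] [21.3 22.9] -76.5 87 [59.2 65.9 69.3]
(array([480.3, 133.9]), array([23.8, 47.4]), 77.9, 106, array([14. , 18. , 20.4]))
t 29.7 turn -0.352 shift [-7.33 -1.73 -1.22] q6 0.43 F [-0.3 -0.4 -0.5] w 0.0599 tilt [-0.001  0.    -1.   ] pos [0.4873 0.2093 0.2378] phi 76.8
```

View pics/w6.png

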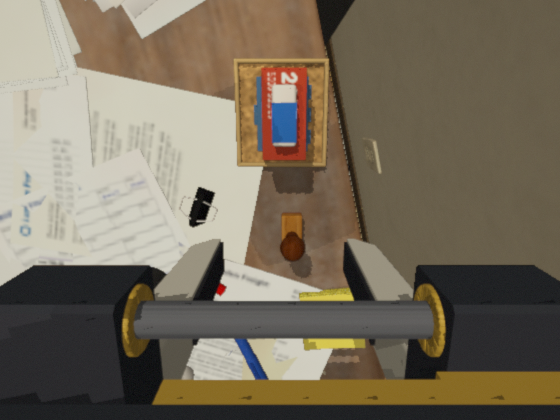

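Emit:
carry_out --motion '[0, 0, -0.02, -1, -0.1, 0, 6, 0, 0, 0, -2, -0.1, 0, 6, 0, 0, 0, -2, -0.1, 0, 6, 0, 0, 0, -1.5, 0, 0, 6, 0, 0, 0, -0.8, 0, 0, 6, 0, 0, 0, 0, 0, 0, 6, 0, 0, 0, 0, 0, 0, 6, 0, 0, 0, 0, 0, 0, 6, 0, 0, 0, 0, 0, 0, 6, 0, 0, 0, 0, 0, 0, 6]'

```text
t: 30.7
ee_pos: [0.4689, 0.1385, 0.2381]
tool_rot: [0.777, 0.629, -0.0, -0.0]
contact_force: [0.8, -0.3, -0.9]
gripper_width: 0.0601
```

```bash
python3 - <<'E'
from h import *
s,p,d,P=see(['stamp'],'wrist',.85)
cv2.imwrite('pics/w7.png',p)
r=bot.cut_out('stamp','wrist')[0];reg=r['region']&(d>0);print(fit(P,reg,.014,.022),fit(P,reg,.04,.07))
togo(.4795,.135,.029,78)
E
```

```text
stamp 0.97 [292. 175.  29.  48.] [479.8 135.6] [23.6 23.8] -11.8 472 [59.2 65.6 67.9]
(array([480. , 135.4]), array([23.7, 49.6]), 76.5, 470, array([16.1, 17.7, 19.1])) (array([479.5, 135.5]), array([25.3, 26.5]), 29.9, 558, array([54.5, 64.8, 67.8]))
t 30.85 turn -0.001 shift [-0.1   1.11 20.91] q6 0.27 F [-0.  -0.7  0.1] w 0.0604 tilt [-0. -0. -1.] pos [0.4688 0.1383 0.2381] phi 77.9
```

View pics/w7.png

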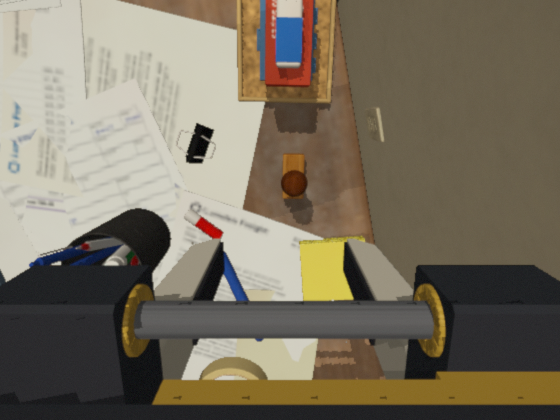

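```bash
python3 - <<'E'
from h import *
for c in ['wrist','top']:
    s=bot.read_state();p,d=bot.capture(c);P=cloud(d,c,s)
    m=(d>0)&(P[...,2]>.08)&(P[...,2]<.17)&(P[...,0]>.25)&(P[...,0]<.46)&(P[...,1]>-.05)&(P[...,1]<.25)
    q=P[m];i=q[:,0].argsort()[-40:];print(c,m.sum(),np.round(q[i[::4]],3))
E
```

```text
wrist 2143 [[0.325 0.113 0.129]
 [0.325 0.1   0.084]
 [0.325 0.101 0.088]
 [0.325 0.105 0.09 ]
 [0.325 0.098 0.09 ]
 [0.325 0.102 0.098]
 [0.325 0.102 0.086]
 [0.325 0.101 0.092]
 [0.325 0.1   0.095]
 [0.326 0.1   0.098]]
top 702 [[0.319 0.107 0.128]
 [0.319 0.114 0.134]
 [0.32  0.081 0.099]
 [0.321 0.11  0.132]
 [0.321 0.118 0.133]
 [0.323 0.11  0.09 ]
 [0.323 0.11  0.136]
 [0.324 0.09  0.08 ]
 [0.325 0.096 0.098]
 [0.325 0.105 0.097]]
```

Emit:
carry_out --motion '[0, 0, 0.02, 0, 0.6, 1, 6, 0, 0, 0, 0, 0.5, 2, 6, 0, 0, 0, 0, 0, 3, 6, 0, 0, 0, 0, 0, 3, 6, 0, 0, 0, 0, 0, 3, 6, 0, 0, 0, 0, 0, 3, 6, 0, 0, 0, 0, 0, 2.5, 6, 0, 0, 0, 0, 0, 2, 6, 0, 0, 0, 0, 0, 1, 6, 0, 0, 0, 0, 0, 0.4, 6]'

```text
t: 31.95
ee_pos: [0.479, 0.1355, 0.0278]
tool_rot: [0.784, 0.621, -0.001, -0.001]
contact_force: [0.2, 0.4, 0.3]
gripper_width: 0.0601
```

```bash
python3 - <<'E'
from h import *
bot.capture('wrist')
togo(.4797,.1355,.029,76.6)
E
```

```text
t 32.0 turn 0.002 shift [ 0.    0.05 -0.09] q6 0.28 F [ 0.1  0.4 -0.5] w 0.0601 tilt [-0.002 -0.    -1.   ] pos [0.4792 0.1356 0.0281] phi 76.7
```

Emit:
carry_out --motion '[0, 0, 0, 0, 0.05, -0.1, 6, 0, 0, 0, 0, 0, 0, 1.5, 0, 0, 0, 0, 0, 0, 1.5, 0, 0, 0, 0, 0, 0, 1.5, 0, 0, 0, 0, 0, 0, 1.5, 0, 0, 0, 0, 0, 0, 1.5, 0, 0, 0, 0, 0, 0, 1.5, 0, 0, 0, 0, 0, 0, 1.5, 0, 0, 0, 0, 0, 0, 1.5, 0, 0, 0, 0, 0, 0, 1.5]'

```text
t: 33.0
ee_pos: [0.4802, 0.1356, 0.0303]
tool_rot: [0.784, 0.621, 0.0, 0.0]
contact_force: [-1.1, 1.4, 4.1]
gripper_width: 0.0252
```

Emit:
carry_out --motion '[0, 0, 0, 0, 0, -0.5, 1.5, 0, 0, 0, 0, 0, -1, 1.5, 0, 0, 0, 0, 0, -2, 1.5, 0, 0, 0, 0, 0, -3, 1.5, 0, 0, 0, 0, 0, -3, 1.5, 0, 0, 0, 0, 0, -3, 1.5, 0, 0, 0, 0, 0, -3, 1.5, 0, 0, -0.12, 0, 0, -2, 1.5, 0, 0, -0.12, 0, 0, -1, 1.5, 0, 0, 0, 0, 0, 0, 1.5]'

```text
t: 34.0
ee_pos: [0.481, 0.1357, 0.2175]
tool_rot: [0.704, 0.711, 0.002, 0.001]
contact_force: [-0.6, 0.3, -0.9]
gripper_width: 0.0251
```

```bash
python3 - <<'E'
from h import *
see(['ink_pad'],'top')
togo(.501,-.316,.21,104.2)
E
```

```text
ink_pad 0.98 [393. 174.  50.  38.] [ 501.6 -316.2] [ 72.1 112.7] -76.0 1333 [13.5 16.5 19.3]
t 34.1 turn -0.242 shift [-44.3   -9.03   0.52] q6 0.05 F [ 1.1 -0.2 -0. ] w 0.0252 tilt [ 0.  0. -1.] pos [0.4799 0.1356 0.2152] phi 90.3
```

Emit:
carry_out --motion '[0, 0, -0.12, 0, 0, 0, 1.5, 0, 0, -0.12, 0, 0, 0, 1.5, 0, 0, 0, -2.5, -0.5, 0, 1.5, 0, 0, 0, -4, -0.8, 0, 1.5, 0, 0, 0, -4.7, -0.9, 0, 1.5, 0, 0, 0, -4.8, -1, 0, 1.5, 0, 0, 0, -4.8, -1, 0, 1.5, 0, 0, 0, -4.8, -1, 0, 1.5, 0, 0, 0, -4.8, -1, 0, 1.5, 0, 0, 0, -4.8, -1, 0, 1.5]'

```text
t: 35.1
ee_pos: [0.4962, -0.2249, 0.214]
tool_rot: [0.615, 0.788, 0.0, -0.001]
contact_force: [-0.4, -0.1, -0.5]
gripper_width: 0.0248
```

Emit:
carry_out --motion '[0, 0, 0, -4.5, -0.8, 0, 1.5, 0, 0, 0, -4, -0.5, 0, 1.5, 0, 0, 0, -3, -0.3, 0, 1.5, 0, 0, 0, -2, -0.3, 0, 1.5, 0, 0, 0, -1, 0, 0, 1.5, 0, 0, 0, 0, 0, 0, 1.5, 0, 0, 0, 0, 0, 0, 1.5, 0, 0, 0, 0, 0, 0, 1.5, 0, 0, 0, 0, 0, 0, 1.5, 0, 0, 0, 0, 0, 0, 1.5]'

```text
t: 36.1
ee_pos: [0.5146, -0.3677, 0.2155]
tool_rot: [0.613, 0.79, -0.0, 0.0]
contact_force: [-0.5, -0.1, -0.7]
gripper_width: 0.0252
```

```bash
python3 - <<'E'
from h import *
s,p,d,P=see(['ink_pad'],'wrist')
cv2.imwrite('pics/w8.png',p)
togo(.501,-.3155,.05,104.2)
r=bot.cut_out('stamp','wrist')
M=R.from_quat(s['tool_rot']).as_matrix()
if r:
    T=(P-s['ee_pos'])@M*[1,1,-1];reg=r[0]['region']&(d>0);print(r[0]['p'],r[0]['box'],fit(T,reg,-.02,-.005),fit(T,reg,.01,.05))
E
```

```text
ink_pad 0.92 [283. 125.  79. 116.] [ 500.5 -316.9] [ 72.2 112. ] -76.0 8022 [15.1 16.4 17.7]
t 36.2 turn 0.002 shift [ 5.42 -0.02 16.54] q6 -1.05 F [ 0.2  0.2 -0.3] w 0.0248 tilt [ 0. -0. -1.] pos [ 0.5145 -0.368   0.2154] phi 104.3
0.79 [283.1, 248.6, 61.9, 105.5] (array([ 9.8, -0.6]), array([23.8, 29.7]), -0.8, 2114, array([-14.8, -12.4,  -9.1])) (array([3.5, 0.3]), array([19.9, 25. ]), -89.8, 2771, array([23.2, 34.2, 37.3]))
```

View pics/w8.png

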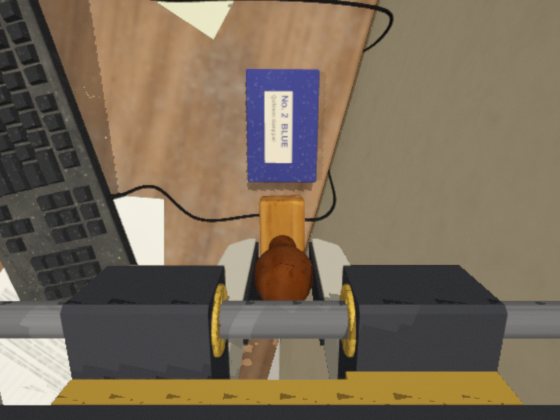

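```bash
python3 - <<'E'
from h import *
s=bot.read_state();p,d=bot.capture('wrist');P=cloud(d,'wrist',s)
r=bot.cut_out('stamp','wrist');M=R.from_quat(s['tool_rot']).as_matrix()
T=((P-s['ee_pos'])@M*[1,1,-1])[r[0]['region']&(d>0)]*1000
for a in range(0,30,3):
    q=T[(T[:,0]>a)&(T[:,0]<=a+3)&(T[:,2]<-2)]
    if len(q): print(a,len(q),np.round(np.percentile(q[:,2],[10,50,90]),1))
q=T[(T[:,0]>14)&(T[:,0]<23)&(T[:,2]<-5)&(T[:,2]>-17)];A=np.c_[q[:,:2],np.ones(len(q))]
print(np.linalg.lstsq(A,q[:,2],rcond=None)[0])
togo(.501,-.3165,.0465,104.2)
E
```

```text
0 129 [-13.5 -12.3  -6.2]
3 297 [-13.  -11.5  -3.8]
6 261 [-13.  -12.2  -8.7]
9 235 [-13.1 -12.3 -11.6]
12 233 [-13.3 -12.4 -11.5]
15 253 [-13.3 -12.4 -11.6]
18 251 [-13.3 -12.4 -11.6]
21 286 [-14.1 -12.7 -11.8]
24 221 [-23.4 -18.4 -13.7]
[ -0.01391748  -0.01775348 -12.16218628]
t 36.35 turn 0.001 shift [ 5.36 -0.03 16.88] q6 -1.05 F [ 0.   0.4 -0.8] w 0.0251 tilt [ 0. -0. -1.] pos [ 0.5144 -0.3684  0.2153] phi 104.3
```

Emit:
carry_out --motion '[0, 0, 0, 1.5, 0, 0, 1.5, 0, 0, 0, 2, 0, 0, 1.5, 0, 0, 0, 1.3, 0, 0.5, 1.5, 0, 0, 0, 0.55, 0, 2, 1.5, 0, 0, 0, 0, 0, 3, 1.5, 0, 0, 0, 0, 0, 3, 1.5, 0, 0, 0, 0, 0, 2.5, 1.5, 0, 0, 0, 0, 0, 1.8, 1.5, 0, 0, 0, 0, 0, 0.8, 1.5, 0, 0, 0, 0, 0, 0.3, 1.5]'

```text
t: 37.35
ee_pos: [0.5009, -0.3165, 0.0754]
tool_rot: [0.614, 0.789, 0.0, -0.001]
contact_force: [-0.9, -0.0, -0.9]
gripper_width: 0.025
```

```bash
python3 - <<'E'
from h import *
bot.capture('wrist')
togo(.501,-.3165,.0466,104.2)
E
```

```text
t 37.4 turn 0.001 shift [ 0.02 -0.01  2.92] q6 -1.0 F [0.2 0.7 0.1] w 0.0252 tilt [-0.  0. -1.] pos [ 0.5011 -0.3167  0.0758] phi 104.3
```

Emit:
carry_out --motion '[0, 0, 0, 0, 0, 0.8, 1.5, 0, 0, 0, 0, 0, 0.8, 1.5, 0, 0, 0, 0, 0, 0.7, 1.5, 0, 0, 0, 0, 0, 0.4, 1.5, 0, 0, 0, 0, 0, 0.2, 1.5, 0, 0, 0, 0, 0, 0, 1.5, 0, 0, 0, 0, 0, 0, 1.5, 0, 0, 0, 0, 0, 0, 4, 0, 0, 0, 0, 0, 0, 5, 0, 0, 0, 0, 0, 0, 5]'

```text
t: 38.4
ee_pos: [0.5013, -0.3168, 0.0473]
tool_rot: [0.614, 0.789, -0.0, 0.0]
contact_force: [0.2, 0.2, 0.5]
gripper_width: 0.0444
```

Emit:
carry_out --motion '[0, 0, 0, 0, 0, 0, 6, 0, 0, 0, 0, 0, -1, 6, 0, 0, 0, 0, 0, -2, 6, 0, 0, 0, 0, 0, -3, 6, 0, 0, 0, 0, 0, -3, 6, 0, 0, 0, 0, 0, -3, 6, 0, 0, 0, 0, 0, -3, 6, 0, 0, 0, 0, 0, -2, 6, 0, 0, 0, -2, 0, 0, 6, 0, 0, 0, -2, 0, 0, 6]'

```text
t: 39.4
ee_pos: [0.5116, -0.3558, 0.2197]
tool_rot: [0.613, 0.79, -0.0, 0.002]
contact_force: [0.1, -0.3, -0.4]
gripper_width: 0.0598
```

```bash
python3 - <<'E'
from h import *
bot.capture('wrist')
H.update(stamp=84,staple_box=59,eraser=73,clip_box=33)
s,p,d,P=see(['stamp','ink_pad'],'wrist',.8)
cv2.imwrite('pics/w9.png',p)
r=bot.cut_out('stamp','wrist')[0];print(fit(P,r['region']&(d>0),.028,.038))
s,p,d,P=see(['clip_box','staple_box','eraser','tray','binder_clip','sticky_pad','tape','highlighter','stamp','ink_pad'],'top',.6)
cv2.imwrite('pics/top9.png',p)
togo(.501,-.3165,.0466,104.2)
E
```

```text
stamp 0.87 [281. 137.  31.  53.] [ 500.  -317.6] [25.3 25.8] -76.1 727 [71.8 81.7 84.3]
ink_pad 0.67 [285. 133.  77. 110.] [ 500.5 -316.9] [ 71.9 112.1] -76.1 6393 [15.1 16.4 17.7]
(array([ 500.6, -318.2]), array([23.3, 48.3]), -75.4, 557, array([32.9, 34.3, 35.6]))
clip_box 0.48 [149. 183.  32.  10.] [478.3 275.7] [ 8.3 71.3] 75.3 82 [31.1 33.2 36.6]
staple_box 0.85 [143. 173.  40.  25.] [502.6 269.2] [41.5 85.5] 76.9 449 [44.8 58.9 61.7]
eraser 0.58 [144. 171.  24.  13.] [502.6 268.5] [22.7 54.2] 78.4 234 [69.4 72.6 74.9]
tray 0.7 [151. 176.  60.  52.] [500.2 269.9] [ 99.5 113.7] 76.5 238 [ 7.9  9.3 12.7]
tray 0.59 [258. 174.  36.  34.] [504.   12.5] [76.6 76.7] -7.9 997 [12.  15.2 19.6]
binder_clip 0.49 [186. 222.  22.  13.] [386.4 190.6] [21.9 41.1] 55.0 96 [17.1 24.  27.6]
sticky_pad 0.86 [256. 174.  39.  35.] [503.8  12.3] [76.2 76.5] -8.2 937 [12.7 15.2 19.6]
sticky_pad 0.67 [283. 217.  14.   7.] [394.8 -48.1] [13.  29.6] -80.7 64 [12.5 15.  18.3]
tape 0.64 [319. 239.  39.  37.] [ 348.1 -138.1] [81.  93.7] 44.3 341 [19.6 24.  27. ]
tape 0.51 [392. 172.  54.  36.] [ 501.3 -316. ] [ 71.8 112.1] -75.9 851 [15.3 16.8 19.3]
highlighter 0.54 [284. 217.  12.   7.] [394.6 -47.8] [12.2 28.9] 89.7 64 [12.1 15.  18.3]
stamp 0.48 [397. 170.  29.  13.] [ 501.5 -315.5] [23.4 23.7] -3.0 111 [69.6 80.5 84.6]
ink_pad 0.64 [396. 171.  22.  11.] [ 501.7 -317.7] [23.  51.4] -75.7 100 [30.2 33.6 36.4]
ink_pad 0.55 [393. 174.  51.  41.] [ 501.7 -316.3] [ 72.5 113. ] -75.9 1077 [13.6 16.3 19. ]
t 40.2 turn 0.001 shift [ 4.01 -0.02 17.05] q6 -1.04 F [0.2 0.2 0.4] w 0.0602 tilt [-0.  0. -1.] pos [ 0.511  -0.3553  0.2171] phi 104.3
```

View pics/w9.png

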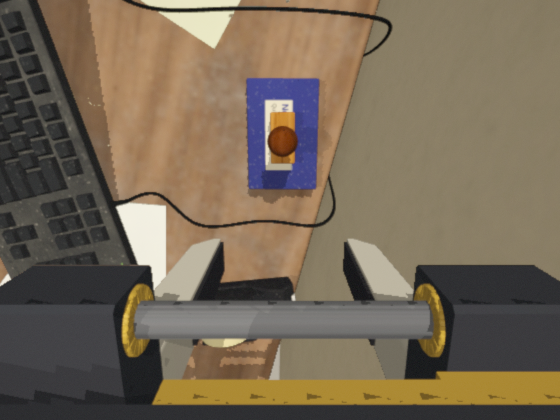

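View pics/top9.png

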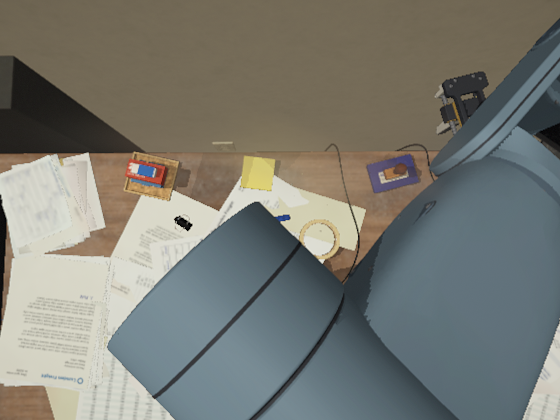

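All pieces are in place and the bystanders haven't moved (the tape and highlighter fits are only partial because the arm hides part of them). Handing in.

```bash
python3 -c "
from rig import bot
print(bot.close_job())"
```

```text
the job is handed in; nothing more can be done
None
```

I stacked the clip box, staple carton and eraser in the tray in that order, then stood the stamp knob up on the ink pad. I handed the job in at about 40 s with the gripper open and clear of everything.

**Stack:**
- **Heights:** the last camera fits put the tops at 33, 59 and 73 mm, as they should be with each piece lying flat.
- **Centring:** the pieces are within about 2–3 mm of the tray centre. The clip box's last full fit was about 1 mm off, taken before the eraser went on.
- **Alignment:** the long sides match the tray's to within about 2°.

**Stamp:** it stands upright about 1 mm from the middle of the pad, with its top at 84 mm.

**Bystanders:** the sticky pad and binder clip measured where they started, to about 2 mm. The binder clip's angle fit changed by 9°, on only about 100 points. The arm partly hid the tape and highlighter in the last top picture. The tape's centre fitted about 7 mm off on its visible part, and only one end of the highlighter showed. I could not fully confirm those two, but the gripper never worked at desk level near them.

**Disagreements:** the networks gave a few wrong labels in the last top view, such as the sticky pad as a tray and the ink pad as tape. I disregarded these after comparing them with the pictures.

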